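# Refit the comb frame and hold the toy hive's shutter at four clicks

### The arm

A 6-joint arm with a two-finger parallel gripper is mounted at the origin on the work surface. World frame = base frame: x ahead of the robot, y to its left, z up, the work surface at z = 0. Lengths are in m, angles in rad, forces in N, time in s.
With the tool pointing down it reaches from about 0.425 to 0.95 m from the base axis. Payload 3.5 kg.
Tool frame: the origin (TCP) lies between the finger pads; the fingertips stand 25 mm ahead of it and the grasp point (between the pads) lies 6 mm ahead of it (ctrl.finger_overhang is the distance from the TCP to the fingertips, in m); x points along the fingers, y is the direction in which the jaws open and shut, and the axes are right-handed (so a half turn about x gives the same grasp; the last joint's range is limited). The gripper opens to 85 mm and grips with 20 to 120 N. Pads are 22 mm wide; open, the fingers measure 114 mm over their backs; the gripper's body (76 mm by 85 mm) begins 54 mm behind the grasp point. The pads swing forward as they close: fully open they stand 13 mm farther back than shut.
Start: joints at [1.194, 0.286, 1.577, -0, 1.279, -0.15], TCP at [0.152, 0.658, 0.256] pointing down, gripper open.
Joint ranges: [-2.77, 2.77], [-0.9, 2.22], [0.21, 2.48], [-1.53, 4.67], [0.24, 2.81], [-2.84, 2.84]. Speed limits (rad/s): [2.79, 2.79, 3.14, 3.14, 3.14, 3.14].

### API

Orientations are given as a unit quaternion [x, y, z, w].
In Python, from plant import ctrl gives the robot as it stands.
- The arm moves only by the tool play_rows, never from a script. Its argument "targets" is a list of rows, each an object with "delta_pos": the shift along the world's x, y, z normalised to -1 to 1, where 1 is 1000 mm, a list of three; "delta_rot": the turn, a rotation vector about the world's x, y, z normalised to -1 to 1, where 1 is pi rad, a list of three; "claw": the finger opening in mm, from 0 to 85.4. In form: [{"delta_pos": [tx, ty, tz], "delta_rot": [wx, wy, wz], "claw": claw}, ...]. A call has 1 to 20 rows; each row is the pose to reach, as a shift and turn from the pose measured when the call began, turning the shorter way round; what a row does not reach only later rows make up. A row lasts 1/12 s, in which the tool goes at most 41.7 mm and 7.16 degrees, less where a joint would pass 70% of its speed; a pose out of reach is approached as far as the arm can. A call with a number of a shift or a turn outside -1 to 1 is refused whole. A call with a gripper value outside its range is refused whole. The fingers move at their own pace and stop on an object; "newtons" is the grip in N (left out, the last holds). Time passes only in rows, so rows that repeat a pose let the fingers close. It gives the time, the measured TCP pose, the force and the opening at its end, in the units of the state.
- ctrl.get_state(): the state, without advancing time (a new reading comes with each control period).
- ctrl.read_camera(name): name is "side" or "top" or "wrist"; returns the picture (384x512x3 uint8, blue, green, red); there is no depth.
- ctrl.calibration(name): a dict with "fx", "fy", "cx", "cy" (pixels), "camera_from_world" (4x4, takes a point from world to camera coordinates). Camera axes: x right, y down, z forward; pixel columns grow to the right and rows downward; lengths in m; the calibration is good to about 2 mm. A picture is of the moment at which its call begins: read the wrist's pose just before it. calibration takes no time and is no camera call; for the wrist camera it gives the pose at the moment of the call.
- ctrl.sign_off(): hands the job in, once; it reports no verdict.
The state is a dict: "time": time; "qpos": joint angles; "dq": joint speeds; "joint_efforts": joint torques, N m; "eef_pos": TCP position; "tcp_rot": TCP orientation; "contact_force": force on the tool from outside, world axes, zero at the start; "wrist_torque": the same for the moment, N m; "opening": opening from 0.0 (shut) to 1.0 (fully open).
Only numpy, scipy, OpenCV 4.12 (cv2) and the standard library are available. Lean on these libraries where they do the work, as an engineer would, in place of code of your own. Each camera call takes 0.05 s, during which the arm holds its last target. There are 200 camera calls.

### The job

Get the classroom hive ready for the counting lesson: put the yellow comb frame back in the slot marked yellow, upright and fully down, and let go of it, leaving the green frame, bee, glue pot and pencil cup where they are. Then swing the shutter lever clockwise, seen from above, by its red knob exactly four clicks from rest, so that four comb cells show, without ever going on to a fifth click. Finish while still holding the knob there, because a spring shuts the shutter when it is let go.

Things in the scene. Friction and masses are not known exactly. Their poses are not given: they have to be found in the camera images.
- hive: Toy observation hive, fixed to the table: orange base board 220 x 390 x 6 mm (x, y, z), on it a brown box 200 x 210 mm whose top is 85 mm above the table and, in the hive's +y half, the three slot blocks. Origin at table height; z up. Six small yellow comb cells lie on the box's top, on the +x side of the lever's pivot, under the blue fan-shaped shutter.
- bay_yellow: Fixed slot block, 100 x 45 x 55 mm (x, y, z), yellow strips at both ends: the yellow frame's slot. Origin at the centre of its underside, 6 mm above the table; axes parallel to the hive's. The slot in its top is 74 mm (x) by 24 mm (y), chamfered 3 mm, 45 mm deep: its floor is 10 mm above the origin. The three blocks stand 50 mm apart along the hive's y, in varying order.
- bay_blue: The same block with blue strips; its slot is empty and stays empty.
- bay_green: The same block with green strips; the green frame stands in its slot.
- frame_yellow: Loose wooden comb frame, 70 x 20 x 75 mm (x, y, z), with a yellow upright grip tab on top, 30 x 14 mm (x, y), from 75 to 110 mm above the frame's underside. 80 to 170 g. Origin at the centre of its underside. Starts standing upright on the table. The two ways round in the slot are equal.
- frame_green: The same frame with a green tab, standing in the green slot. Leave it.
- knob: Red upright round knob with a black band, 26 mm in diameter, 44 mm tall, on the end of the shutter lever, 100 mm from the pivot axis. Origin at the centre of its underside, 100 mm above the table; under it lies the end of the steel arm, 16 mm wide, its upper side 100 mm up. At rest it is at x -88, y -48 mm from the pivot along the hive's axes. It spins freely on its own upright axis.
- lever (a joint): Lever angle in rad: 0 at rest, grows clockwise seen from above, stop at 1.2. A notch every 0.2 (20 mm at the knob), a crest midway between: fourth notch 0.8, next crest 0.9. A spring pulls it back to 0, out of any notch. The push needed at the knob swings between about 1 and 6 N with every click: hardest leaving a notch, easiest entering the next, 3 to 4 N in a notch. Each uncovers one cell.
- bee: Wooden bee figure, yellow with black bands, 48 mm wide, 62 mm tall, standing on the table; origin at the centre of its underside. Leave it.
- glue_pot: Glue jar, 56 mm wide, 75 mm tall, orange cap; origin at the centre of its underside. Leave it.
- pencil_cup: Empty green cup, 72 mm wide, 90 mm tall; origin at the centre of its underside. Leave it.
- pivot (a point): Point on the upright pivot axis of the shutter lever, 100 mm above the table; in the hive's frame at x = +10 mm, y = -95 mm. Its axes are the hive's.
Things that resemble listed ones, but are neither listed nor needed, are in the scene too. Leave any purple look-alike of the frame_yellow alone.

How it is judged:
By the outcome, as a careful person would: the job done as asked, in the order asked, and still so for the second after the job is handed in, while the arm keeps its last pose, push and grip.
It also fails if it takes over 67 s, if anything falls off the work surface, if the arm or the gripper's body presses on something with over 40 N, if the wrist force passes 120 N, or if a joint passes its speed limit or range.

## Working session

There is one attempt and no reset: what is moved stays moved. The work goes in short steps, Python scripts to look and compute and a tool call to move; the robot and the scene stay as the last step left them, time stands still between calls to the robot, and variables do not carry over. Pictures are saved under pics/ and viewed, about 8 in all and at most 12, crops included, and the job is handed in when it is done.

Besides the shell and the picture viewer there is one more tool, called after "Emit:" as name([rows], argument=value, ...), one row to a line, values as JSON. play_rows: Moves the arm, as the interface text tells. Its arguments: {"type":"object","properties":{"targets":{"type":"array"},"newtons":{"type":"number"}},"required":["targets"]}

```bash
mkdir -p pics; python3 - <<'E'
from plant import ctrl
import cv2,numpy as np
s=ctrl.get_state();print(s)
for n in ("top","side"):
    im=ctrl.read_camera(n);cv2.imwrite(f"pics/{n}0.png",im)
    c=ctrl.calibration(n);print(n,c["fx"],c["cx"],c["cy"],np.round(c["camera_from_world"],3).tolist())
E
```

```text
{'time': 0.0, 'qpos': array([ 1.19398636e+00,  2.87236037e-01,  1.57816769e+00, -3.65532658e-06,
        1.27856225e+00, -1.50017955e-01]), 'dq': array([-0.00128273, -0.00056856, -0.0011185 ,  0.00111366, -0.00133313,
       -0.00023845]), 'joint_efforts': array([ 5.87079248e-04, -4.05975258e+01, -2.92629164e+01, -4.85773307e-05,
        5.71075172e-03, -1.19405124e-05]), 'eef_pos': array([0.15154143, 0.65716797, 0.2549052 ]), 'tcp_rot': array([ 0.07920045,  0.70278227, -0.0808214 ,  0.70234769]), 'contact_force': array([0.22291235, 0.06955674, 0.79518341]), 'wrist_torque': array([-0.02336356,  0.00551088, -0.0708135 ]), 'opening': 0.9985919795388959}
top 346.4148968379087 251.00987403384053 190.3265868026045 [[-0.015, -1.0, 0.012, -0.001], [-0.983, 0.013, -0.185, 0.552], [0.185, -0.015, -0.983, 1.091], [0.0, 0.0, 0.0, 1.0]]
side 385.32237620865203 249.99483310597327 187.85636466813747 [[0.839, -0.544, -0.0, -0.454], [-0.393, -0.605, -0.692, 0.25], [0.377, 0.581, -0.722, 1.159], [0.0, 0.0, 0.0, 1.0]]
```

View pics/top0.png

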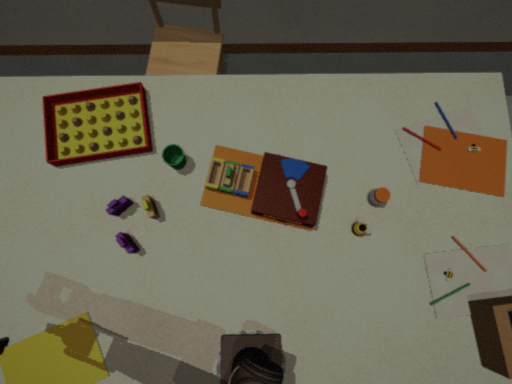

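View pics/side0.png

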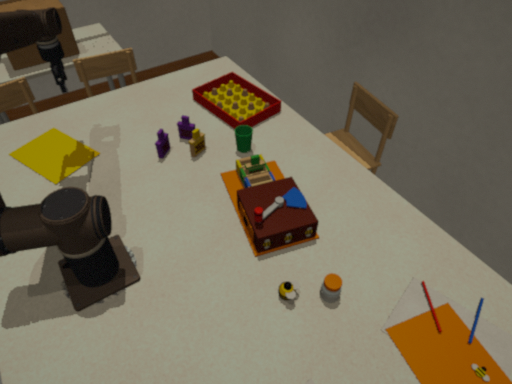

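Top view: the yellow-tabbed frame is at about (150,206). Purple look-alikes are at (119,206) and (127,243). The hive is centred near (265,187), the red knob at (303,213), and the pivot at (291,184). The frame meant is the one with the yellow tab, at (150,206). I'll confirm with an enlarged crop and measure.

```bash
cat > h.py <<'E'
import cv2,numpy as np
from plant import ctrl
def ray(name,uv,z,c=None):
    c=c or ctrl.calibration(name);T=np.array(c["camera_from_world"]);R,t=T[:3,:3],T[:3,3]
    uv=np.atleast_2d(np.asarray(uv,float))
    d=np.c_[(uv[:,0]-c["cx"])/c["fx"],(uv[:,1]-c["cy"])/c["fy"],np.ones(len(uv))]@R
    o=-R.T@t
    return o+d*((z-o[2])/d[:,2])[:,None]
def proj(name,P,c=None):
    c=c or ctrl.calibration(name);T=np.array(c["camera_from_world"])
    p=np.atleast_2d(P)@T[:3,:3].T+T[:3,3]
    return np.c_[p[:,0]/p[:,2]*c["fx"]+c["cx"],p[:,1]/p[:,2]*c["fy"]+c["cy"]]
def blobs(im,lo,hi,amin=20):
    m=cv2.inRange(cv2.cvtColor(im,cv2.COLOR_BGR2HSV),np.array(lo),np.array(hi))
    n,l,st,ce=cv2.connectedComponentsWithStats(m)
    return [(st[i].tolist(),ce[i],l==i) for i in range(1,n) if st[i][4]>=amin]
E
python3 - <<'E'
from h import *
im=cv2.imread("pics/top0.png")
a=cv2.resize(im[130:265,95:345],None,fx=3.2,fy=3.2,interpolation=cv2.INTER_CUBIC)
cv2.imwrite("pics/crop1.png",a)
for nm,lo,hi,z in [("red",(0,180,120),(6,255,255),.144),("redhi",(174,180,120),(180,255,255),.144),("yel",(20,90,90),(33,255,255),.1),("orange",(7,170,120),(16,255,255),.006),("blue",(100,120,90),(125,255,255),.06),("green",(45,100,50),(80,255,255),.1)]:
    for st,ce,m in blobs(im,lo,hi,8):
        if 90<ce[0]<420 and 130<ce[1]<270: print(nm,st,np.round(ce,1),np.round(ray("top",ce,z)[0],3))
E
```

```text
red [299, 209, 7, 7, 37] [302. 212.] [ 0.467 -0.159  0.144]
yel [205, 156, 25, 33, 170] [216.4 172.5] [0.602 0.101 0.1  ]
yel [226, 163, 8, 6, 16] [230.4 165.6] [0.624 0.056 0.1  ]
yel [236, 166, 3, 7, 11] [237.1 168.9] [0.613 0.035 0.1  ]
yel [247, 169, 6, 22, 47] [249.6 179.8] [ 0.577 -0.004  0.1  ]
yel [223, 180, 8, 5, 23] [226.4 181.9] [0.571 0.07  0.1  ]
yel [142, 196, 6, 14, 51] [144.3 203. ] [0.507 0.326 0.1  ]
yel [148, 211, 6, 7, 25] [150.8 214.1] [0.472 0.304 0.1  ]
yel [354, 222, 12, 12, 73] [358.5 228.1] [ 0.42 -0.34  0.1 ]
orange [214, 146, 49, 26, 537] [239.  156.4] [0.682 0.031 0.006]
orange [376, 188, 14, 14, 145] [382.3 194.4] [ 0.541 -0.461  0.006]
orange [207, 191, 4, 5, 9] [209.  192.9] [0.554 0.134 0.006]
orange [210, 192, 45, 25, 360] [235.5 203.3] [0.517 0.044 0.006]
orange [216, 205, 5, 4, 8] [218.2 206.9] [0.505 0.103 0.006]
blue [282, 159, 27, 21, 382] [293.9 167.6] [ 0.626 -0.152  0.06 ]
blue [242, 165, 11, 3, 19] [247.2 165.9] [0.633 0.003 0.06 ]
blue [235, 190, 12, 5, 28] [240.6 192. ] [0.546 0.026 0.06 ]
green [165, 145, 8, 4, 9] [168.3 146. ] [0.692 0.256 0.1  ]
green [163, 145, 21, 21, 134] [175.2 158.1] [0.651 0.233 0.1  ]
green [227, 161, 12, 4, 24] [232.6 162.5] [0.634 0.049 0.1  ]
green [226, 167, 6, 9, 38] [228.5 171.2] [0.606 0.063 0.1  ]
green [219, 187, 14, 5, 45] [225.7 188.9] [0.549 0.072 0.1  ]
```

View pics/crop1.png

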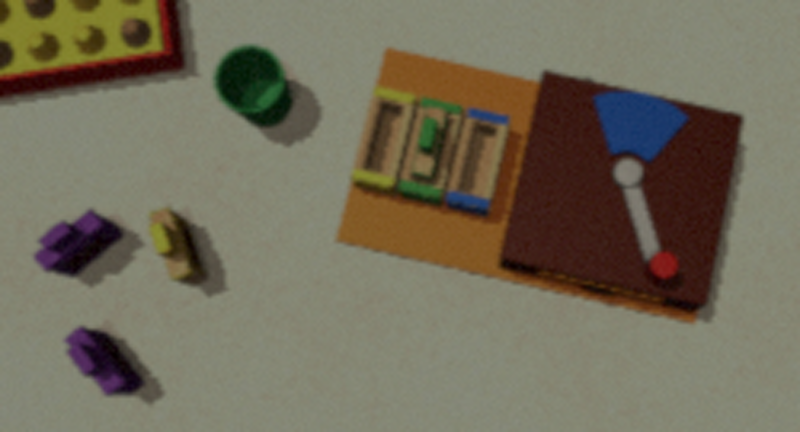

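The crop shows the yellow-tabbed frame at crop (172,245), with purple pieces either side, and the yellow-striped slot leftmost at crop (383,138). Its slot is empty. Green is in the middle and blue is next to the box. Now I'll move over the frame.

Emit:
play_rows([
  {"delta_pos": [0.1,-0.1,0.05],"delta_rot": [0,0,0.1],"claw": 60},
  {"delta_pos": [0.3,-0.352,0.06],"delta_rot": [0,0,0.183],"claw": 60},
  {"delta_pos": [0.3,-0.352,0.06],"delta_rot": [0,0,0.183],"claw": 60},
  {"delta_pos": [0.3,-0.352,0.06],"delta_rot": [0,0,0.183],"claw": 60},
  {"delta_pos": [0.3,-0.352,0.06],"delta_rot": [0,0,0.183],"claw": 60},
  {"delta_pos": [0.3,-0.352,0.06],"delta_rot": [0,0,0.183],"claw": 60},
  {"delta_pos": [0.3,-0.352,0.06],"delta_rot": [0,0,0.183],"claw": 60},
  {"delta_pos": [0.3,-0.352,0.06],"delta_rot": [0,0,0.183],"claw": 60},
  {"delta_pos": [0.3,-0.352,0.06],"delta_rot": [0,0,0.183],"claw": 60},
  {"delta_pos": [0.3,-0.352,0.06],"delta_rot": [0,0,0.183],"claw": 60},
  {"delta_pos": [0.3,-0.352,0.06],"delta_rot": [0,0,0.183],"claw": 60},
  {"delta_pos": [0.3,-0.352,0.06],"delta_rot": [0,0,0.183],"claw": 60},
  {"delta_pos": [0.3,-0.352,0.06],"delta_rot": [0,0,0.183],"claw": 60},
  {"delta_pos": [0.3,-0.352,0.06],"delta_rot": [0,0,0.183],"claw": 60},
  {"delta_pos": [0.3,-0.352,0.06],"delta_rot": [0,0,0.183],"claw": 60},
], newtons=40)

```text
time: 1.35
eef_pos: [0.4507, 0.306, 0.3144]
tcp_rot: [-0.123, 0.697, 0.122, 0.696]
contact_force: [0.0, 0.1, -0.3]
opening: 0.702
```

```bash
python3 - <<'E'
from h import *
c=ctrl.calibration("wrist");im=ctrl.read_camera("wrist");cv2.imwrite("pics/w1.png",im)
import pickle;pickle.dump(c,open("w1.pkl","wb"))
print(c["fx"],np.round(c["camera_from_world"],3).tolist())
for st,ce,m in blobs(im,(20,90,90),(33,255,255),60):
    r=cv2.minAreaRect(np.argwhere(m)[:,::-1].astype(np.float32)); print(st,np.round(ce,1),r,np.round(ray("wrist",ce,.11,c)[0],3))
print(ctrl.get_state()["eef_pos"])
E
```

```text
342.9425609754028 [[-0.342, 0.94, -0.002, -0.133], [0.906, 0.33, 0.264, -0.559], [0.248, 0.089, -0.965, 0.295], [0.0, 0.0, 0.0, 1.0]]
[245, 181, 20, 13, 89] [254.1 183.8] ((254.5, 187.0), (12.0, 19.0), 90.0) [0.464 0.307 0.11 ]
[18, 190, 72, 87, 1057] [ 51.7 226.4] ((52.234161376953125, 232.47088623046875), (41.94002151489258, 79.8630142211914), 29.445430755615234) [0.575 0.132 0.11 ]
[247, 207, 15, 32, 405] [254.7 223.2] ((254.0, 222.5), (31.0, 14.0), 90.0) [0.502 0.322 0.11 ]
[0.45046062 0.3062258  0.31446611]
```

View pics/w1.png

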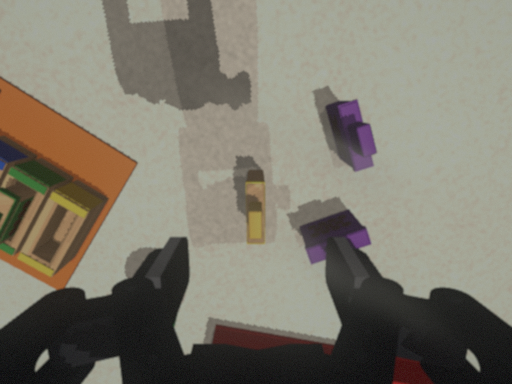

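Wrist view: the yellow tab's top is at (254,223), parallel to the image columns, so the tool yaw already matches. Purple look-alikes are clear at (335,235) and (350,135). I'll descend and grip the tab.

Emit:
play_rows([
  {"delta_pos": [0.03,0.01,-0.03],"delta_rot": [0,0,0],"claw": 38},
  {"delta_pos": [0.0515,0.016,-0.06],"delta_rot": [0,0,0],"claw": 38},
  {"delta_pos": [0.0515,0.016,-0.09],"delta_rot": [0,0,0],"claw": 38},
  {"delta_pos": [0.0515,0.016,-0.12],"delta_rot": [0,0,0],"claw": 38},
  {"delta_pos": [0.0515,0.016,-0.14],"delta_rot": [0,0,0],"claw": 38},
  {"delta_pos": [0.0515,0.016,-0.16],"delta_rot": [0,0,0],"claw": 38},
  {"delta_pos": [0.0515,0.016,-0.18],"delta_rot": [0,0,0],"claw": 38},
  {"delta_pos": [0.0515,0.016,-0.195],"delta_rot": [0,0,0],"claw": 38},
  {"delta_pos": [0.0515,0.016,-0.205],"delta_rot": [0,0,0],"claw": 38},
  {"delta_pos": [0.0515,0.016,-0.208],"delta_rot": [0,0,0],"claw": 38},
  {"delta_pos": [0.0515,0.016,-0.208],"delta_rot": [0,0,0],"claw": 38},
])

```text
time: 2.32
eef_pos: [0.5009, 0.3229, 0.1056]
tcp_rot: [-0.124, 0.697, 0.123, 0.695]
contact_force: [-0.1, 0.2, -0.4]
opening: 0.447
```

```bash
python3 - <<'E'
from h import *
print(ctrl.finger_overhang)
c=ctrl.calibration("wrist");im=ctrl.read_camera("wrist");cv2.imwrite("pics/w2.png",im)
for st,ce,m in blobs(im,(20,90,90),(33,255,255),60): print(st,np.round(ce,1),np.round(ray("wrist",ce,.11,c)[0],3))
E
```

```text
0.025
[232, 172, 45, 15, 292] [253.7 175.8] [0.463 0.308 0.11 ]
[234, 222, 43, 102, 3717] [253.8 274.8] [0.497 0.32  0.11 ]
```

View pics/w2.png

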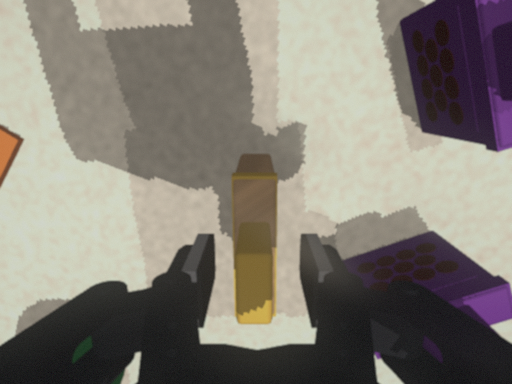

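The tab sits centred between the fingers at (255,275), and the purple frames are clear. Now I'll grip and lift.

Emit:
play_rows([
  {"delta_pos": [0,0,0],"delta_rot": [0,0,0],"claw": 0},
  {"delta_pos": [0,0,0],"delta_rot": [0,0,0],"claw": 0},
  {"delta_pos": [0,0,0],"delta_rot": [0,0,0],"claw": 0},
  {"delta_pos": [0,0,0],"delta_rot": [0,0,0],"claw": 0},
  {"delta_pos": [0,0,0],"delta_rot": [0,0,0],"claw": 0},
  {"delta_pos": [0,0,0],"delta_rot": [0,0,0],"claw": 0},
  {"delta_pos": [0,0,0],"delta_rot": [0,0,0],"claw": 0},
  {"delta_pos": [0,0,0.01],"delta_rot": [0,0,0],"claw": 0},
  {"delta_pos": [0,0,0.03],"delta_rot": [0,0,0],"claw": 0},
  {"delta_pos": [0,0,0.06],"delta_rot": [0,0,0],"claw": 0},
  {"delta_pos": [0,0,0.09],"delta_rot": [0,0,0],"claw": 0},
  {"delta_pos": [0,0,0.12],"delta_rot": [0,0,0],"claw": 0},
  {"delta_pos": [0,0,0.15],"delta_rot": [0,0,0],"claw": 0},
  {"delta_pos": [0,0,0.17],"delta_rot": [0,0,0],"claw": 0},
  {"delta_pos": [0,0,0.18],"delta_rot": [0,0,0],"claw": 0},
  {"delta_pos": [0,0,0.18],"delta_rot": [0,0,0],"claw": 0},
], newtons=60)

```text
time: 3.7
eef_pos: [0.5025, 0.3233, 0.2898]
tcp_rot: [-0.124, 0.695, 0.123, 0.698]
contact_force: [0.1, 0.5, -0.7]
opening: 0.152
```

Emit:
play_rows([
  {"delta_pos": [0.02,-0.025,0],"delta_rot": [0,0,-0.02],"claw": 0},
  {"delta_pos": [0.04,-0.05,0],"delta_rot": [0,0,-0.05],"claw": 0},
  {"delta_pos": [0.06,-0.075,0],"delta_rot": [0,0,-0.08],"claw": 0},
  {"delta_pos": [0.08,-0.1,0],"delta_rot": [0,0,-0.11],"claw": 0},
  {"delta_pos": [0.1,-0.125,0],"delta_rot": [0,0,-0.14],"claw": 0},
  {"delta_pos": [0.12,-0.15,0],"delta_rot": [0,0,-0.16],"claw": 0},
  {"delta_pos": [0.14,-0.175,0],"delta_rot": [0,0,-0.18],"claw": 0},
  {"delta_pos": [0.16,-0.2,0],"delta_rot": [0,0,-0.189],"claw": 0},
  {"delta_pos": [0.18,-0.225,0],"delta_rot": [0,0,-0.189],"claw": 0},
  {"delta_pos": [0.19,-0.24,0],"delta_rot": [0,0,-0.189],"claw": 0},
  {"delta_pos": [0.195,-0.243,0],"delta_rot": [0,0,-0.189],"claw": 0},
  {"delta_pos": [0.195,-0.243,0],"delta_rot": [0,0,-0.189],"claw": 0},
  {"delta_pos": [0.195,-0.243,0],"delta_rot": [0,0,-0.189],"claw": 0},
])

```text
time: 4.78
eef_pos: [0.6967, 0.0814, 0.2886]
tcp_rot: [0.085, 0.702, -0.086, 0.702]
contact_force: [-0.3, 0.7, -0.6]
opening: 0.157
```

```bash
python3 - <<'E'
from h import *
c=ctrl.calibration("wrist");im=ctrl.read_camera("wrist");cv2.imwrite("pics/w3.png",im)
import pickle;pickle.dump(c,open("w3.pkl","wb"))
s=ctrl.get_state();print(s["eef_pos"],s["tcp_rot"],s["opening"])
for nm,lo,hi in [("yel",(22,120,110),(33,255,255)),("grn",(45,100,50),(80,255,255)),("blu",(100,120,70),(125,255,255))]:
  for st,ce,m in blobs(im,lo,hi,60):
    r=cv2.boxPoints(cv2.minAreaRect(np.argwhere(m)[:,::-1].astype(np.float32))); print(nm,st,np.round(ce,1),r.round(0).tolist(),np.round(ray("wrist",ce,.061,c)[0],4))
E
```

```text
[0.69660001 0.08186884 0.28914762] [ 0.0847377   0.70137046 -0.08556425  0.7025509 ] 0.15003103486215738
yel [244, 17, 47, 13, 541] [267.4  23. ] [[244.0, 29.0], [244.0, 17.0], [290.0, 17.0], [290.0, 29.0]] [0.5704 0.1223 0.061 ]
yel [245, 118, 43, 10, 418] [265.8 122.6] [[245.0, 127.0], [245.0, 118.0], [287.0, 118.0], [287.0, 127.0]] [0.6573 0.1    0.061 ]
yel [235, 169, 44, 32, 218] [259.2 173.4] [[235.0, 169.0], [278.0, 169.0], [278.0, 200.0], [235.0, 200.0]] [0.7055 0.0814 0.061 ]
grn [190, 18, 46, 13, 522] [212.3  23.2] [[190.0, 18.0], [235.0, 18.0], [235.0, 30.0], [190.0, 30.0]] [0.5584 0.0733 0.061 ]
grn [221, 41, 4, 50, 105] [222.8  63.3] [[221.0, 41.0], [224.0, 41.0], [224.0, 90.0], [221.0, 90.0]] [0.5941 0.0734 0.061 ]
grn [195, 50, 22, 40, 747] [205.4  69. ] [[195.0, 50.0], [215.0, 49.0], [217.0, 89.0], [197.0, 90.0]] [0.595 0.056 0.061]
grn [387, 57, 81, 81, 3559] [425.5  95.8] [[372.0, 82.0], [448.0, 44.0], [481.0, 112.0], [406.0, 149.0]] [0.6696 0.2558 0.061 ]
grn [195, 119, 42, 9, 363] [215.2 122.9] [[195.0, 127.0], [195.0, 119.0], [236.0, 119.0], [236.0, 127.0]] [0.6456 0.0514 0.061 ]
blu [136, 19, 45, 10, 441] [158.1  23.4] [[136.0, 19.0], [180.0, 19.0], [180.0, 28.0], [136.0, 28.0]] [0.5467 0.0249 0.061 ]
blu [0, 106, 51, 75, 2349] [ 17.6 149. ] [[0.0, 180.0], [0.0, 106.0], [50.0, 106.0], [50.0, 180.0]] [ 0.6228 -0.1488  0.061 ]
blu [144, 119, 42, 9, 333] [164.4 122.7] [[144.0, 119.0], [185.0, 119.0], [185.0, 127.0], [144.0, 127.0]] [0.6334 0.0029 0.061 ]
```

View pics/w3.png

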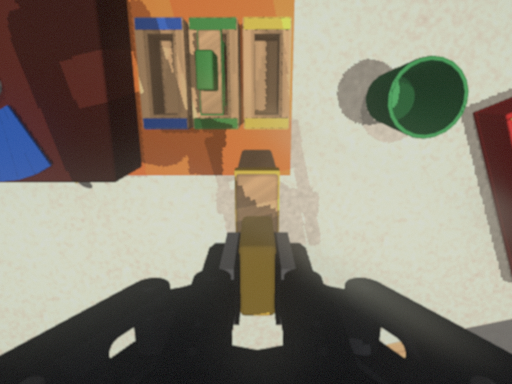

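Wrist view: the yellow slot is at (267,73), bounded by strips at (267,23) and (266,123). The frame is held straight, its top edge running from (235,171) to (278,171). Next is the held frame's offset relative to the TCP.

```bash
python3 - <<'E'
from h import *
import pickle
c=pickle.load(open("w3.pkl","rb"));T=c["camera_from_world"];print("cam",-T[:3,:3].T@T[:3,3])
im=cv2.imread("pics/w3.png");t=np.array([.6966,.0818]);a=np.radians(-14);R=np.array([[np.cos(a),np.sin(a)],[-np.sin(a),np.cos(a)]])
for st,ce,m in blobs(im,(22,120,110),(33,255,255),60)[:]:
    for r in range(st[1],st[1]+st[3],3):
        cols=np.where(m[r])[0]
        if len(cols): print(r,cols[[0,-1]],end=";")
    print()
for uv in [(235,170),(278.5,170),(256.7,172)]:
    p=ray("wrist",uv,.258,c)[0][:2];print(uv,(R@(p-t)*1000).round(1))
hc=np.array([.6139,.1112]);print("bay in tool",R@(hc-t)*1000)
# slot corners by darkness inside: top view check
print(im[73,240:295].tolist()[::3]); print(im[15:132:3,252].tolist())
E
```

```text
cam [0.63188667 0.09757642 0.40538677]
17 [277 289];20 [244 290];23 [244 290];26 [244 290];29 [246 287];
118 [246 279];121 [245 287];124 [245 287];127 [246 287];
169 [240 276];172 [235 278];175 [235 278];178 [278 278];181 [278 278];184 [278 278];187 [278 278];190 [278 278];193 [278 278];196 [278 278];199 [278 278];
(235, 170) [-35.9 -10. ]
(278.5, 170) [-35.9   9. ]
(256.7, 172) [-35.   -0.5]
bay in tool [-87.35596029   8.51975359]
[[46, 68, 98], [96, 134, 176], [123, 167, 207], [122, 166, 207], [110, 148, 185], [103, 140, 174], [109, 148, 186], [106, 143, 180], [102, 138, 172], [69, 90, 109], [69, 92, 113], [71, 93, 115], [66, 87, 106], [80, 106, 130], [92, 125, 153], [110, 148, 185], [121, 165, 199], [99, 158, 205], [196, 214, 212]]
[[64, 123, 201], [82, 173, 200], [83, 183, 207], [85, 185, 209], [83, 185, 208], [105, 149, 185], [107, 146, 183], [106, 145, 182], [107, 146, 182], [108, 146, 183], [107, 146, 183], [107, 146, 182], [108, 148, 183], [106, 146, 182], [108, 146, 183], [107, 146, 183], [109, 147, 185], [107, 147, 184], [108, 148, 184], [109, 148, 185], [110, 149, 186], [110, 149, 186], [109, 149, 186], [110, 150, 187], [110, 149, 187], [110, 149, 187], [110, 150, 186], [111, 151, 189], [110, 150, 187], [110, 151, 186], [111, 152, 188], [108, 150, 184], [110, 150, 187], [111, 152, 189], [99, 147, 179], [85, 176, 201], [84, 177, 202], [84, 175, 199], [77, 146, 199]]
```

Emit:
play_rows([
  {"delta_pos": [-0.02,0.007,0],"delta_rot": [0,0,0],"claw": 0},
  {"delta_pos": [-0.045,0.016,0],"delta_rot": [0,0,0],"claw": 0},
  {"delta_pos": [-0.065,0.024,0],"delta_rot": [0,0,0],"claw": 0},
  {"delta_pos": [-0.082,0.03,-0.01],"delta_rot": [0,0,0],"claw": 0},
  {"delta_pos": [-0.082,0.03,-0.03],"delta_rot": [0,0,0],"claw": 0},
  {"delta_pos": [-0.082,0.03,-0.055],"delta_rot": [0,0,0],"claw": 0},
  {"delta_pos": [-0.082,0.03,-0.08],"delta_rot": [0,0,0],"claw": 0},
  {"delta_pos": [-0.082,0.03,-0.095],"delta_rot": [0,0,0],"claw": 0},
  {"delta_pos": [-0.082,0.03,-0.105],"delta_rot": [0,0,0],"claw": 0},
  {"delta_pos": [-0.082,0.03,-0.107],"delta_rot": [0,0,0],"claw": 0},
  {"delta_pos": [-0.082,0.03,-0.107],"delta_rot": [0,0,0],"claw": 0},
  {"delta_pos": [-0.082,0.03,-0.107],"delta_rot": [0,0,0],"claw": 0},
])

```text
time: 5.83
eef_pos: [0.6152, 0.1124, 0.1837]
tcp_rot: [0.085, 0.701, -0.085, 0.703]
contact_force: [0.6, 0.2, -0.4]
opening: 0.156
```

```bash
python3 - <<'E'
from h import *
c=ctrl.calibration("wrist");im=ctrl.read_camera("wrist");cv2.imwrite("pics/w4.png",im)
import pickle;pickle.dump(c,open("w4.pkl","wb"))
s=ctrl.get_state();print(s["eef_pos"],s["tcp_rot"],s["opening"],s["contact_force"])
for st,ce,m in blobs(im,(22,120,110),(33,255,255),60): print(st,np.round(ce,1),np.round(ray("wrist",ce,.061,c)[0],4))
E
```

```text
[0.61548725 0.11228125 0.18406353] [ 0.08472132  0.70028663 -0.08520654  0.70367662] 0.15003368112580986 [-0.29314205  0.06524294 -0.06625897]
[224, 119, 62, 17, 954] [254.2 127.7] [0.5698 0.1217 0.061 ]
[234, 169, 46, 42, 267] [260.  174.7] [0.603  0.1178 0.061 ]
[243, 270, 20, 14, 74] [252.2 276.1] [0.6801 0.0928 0.061 ]
```

View pics/w4.png

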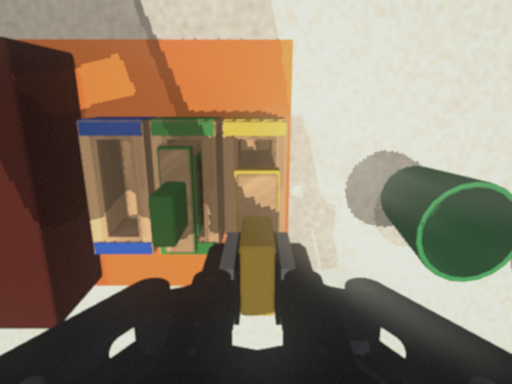

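The frame is over the yellow slot: top edge at (234–279,172), far strip at (254,128). I'll correct by about 1 mm and go partway in.

Emit:
play_rows([
  {"delta_pos": [-0.001,-0.001,-0.006],"delta_rot": [0,0,0],"claw": 0},
  {"delta_pos": [-0.001,-0.001,-0.012],"delta_rot": [0,0,0],"claw": 0},
  {"delta_pos": [-0.001,-0.001,-0.016],"delta_rot": [0,0,0],"claw": 0},
  {"delta_pos": [-0.001,-0.001,-0.02],"delta_rot": [0,0,0],"claw": 0},
  {"delta_pos": [-0.001,-0.001,-0.024],"delta_rot": [0,0,0],"claw": 0},
  {"delta_pos": [-0.001,-0.001,-0.028],"delta_rot": [0,0,0],"claw": 0},
  {"delta_pos": [-0.001,-0.001,-0.032],"delta_rot": [0,0,0],"claw": 0},
  {"delta_pos": [-0.001,-0.001,-0.034],"delta_rot": [0,0,0],"claw": 0},
])

```text
time: 6.55
eef_pos: [0.6141, 0.1112, 0.149]
tcp_rot: [0.085, 0.701, -0.085, 0.703]
contact_force: [-0.2, -1.2, -1.5]
opening: 0.15
```

Emit:
play_rows([
  {"delta_pos": [0,0,-0.006],"delta_rot": [0,0,0],"claw": 0},
  {"delta_pos": [0,0,-0.012],"delta_rot": [0,0,0],"claw": 0},
  {"delta_pos": [0,0,-0.018],"delta_rot": [0,0,0],"claw": 0},
  {"delta_pos": [0,0,-0.022],"delta_rot": [0,0,0],"claw": 0},
  {"delta_pos": [0,0,-0.025],"delta_rot": [0,0,0],"claw": 0},
  {"delta_pos": [0,0,-0.027],"delta_rot": [0,0,0],"claw": 0},
  {"delta_pos": [0,0,-0.028],"delta_rot": [0,0,0],"claw": 0},
  {"delta_pos": [0,0,-0.028],"delta_rot": [0,0,0],"claw": 0},
])

```text
time: 7.22
eef_pos: [0.6142, 0.1113, 0.1245]
tcp_rot: [0.084, 0.701, -0.085, 0.703]
contact_force: [-7.9, -0.7, 12.5]
opening: 0.152
```

It met 12 N near the floor. I'll open and rise a little, then check whether it is seated.

Emit:
play_rows([
  {"delta_pos": [0,0,0],"delta_rot": [0,0,0],"claw": 32},
  {"delta_pos": [0,0,0],"delta_rot": [0,0,0],"claw": 32},
  {"delta_pos": [0,0,0],"delta_rot": [0,0,0],"claw": 32},
  {"delta_pos": [0,0,0],"delta_rot": [0,0,0],"claw": 32},
  {"delta_pos": [0,0,0],"delta_rot": [0,0,0],"claw": 32},
  {"delta_pos": [0,0,0.02],"delta_rot": [0,0,0],"claw": 32},
  {"delta_pos": [0,0,0.05],"delta_rot": [0,0,0],"claw": 32},
  {"delta_pos": [0.02,-0.005,0.09],"delta_rot": [0,0,0],"claw": 32},
  {"delta_pos": [0.04,-0.01,0.13],"delta_rot": [0,0,0],"claw": 32},
  {"delta_pos": [0.06,-0.015,0.16],"delta_rot": [0,0,0],"claw": 32},
  {"delta_pos": [0.08,-0.02,0.17],"delta_rot": [0,0,0],"claw": 32},
  {"delta_pos": [0.08,-0.02,0.17],"delta_rot": [0,0,0],"claw": 32},
  {"delta_pos": [0.08,-0.02,0.17],"delta_rot": [0,0,0],"claw": 32},
])

```text
time: 8.3
eef_pos: [0.6948, 0.0909, 0.2947]
tcp_rot: [0.085, 0.701, -0.086, 0.703]
contact_force: [-0.5, 0.7, -0.8]
opening: 0.373
```

```bash
python3 - <<'E'
from h import *
c=ctrl.calibration("wrist");im=ctrl.read_camera("wrist");si=ctrl.read_camera("side")
import pickle;pickle.dump(c,open("w5.pkl","wb"));cv2.imwrite("pics/w5raw.png",im)
a=cv2.resize(im[0:200,0:400],None,fx=2,fy=2,interpolation=cv2.INTER_CUBIC)
b=cv2.resize(si[140:210,215:315],None,fx=4,fy=4,interpolation=cv2.INTER_CUBIC)
o=np.zeros((600,800,3),np.uint8)
o[:320]=a[:320];o[320:600,:400]=b
cv2.imwrite("pics/c5.png",o)
s=ctrl.get_state();print(s["time"],s["eef_pos"])
for nm,lo,hi in [("yel",(22,120,110),(33,255,255)),("grn",(45,100,50),(80,255,255)),("red",(0,180,120),(6,255,255))]:
  for st,ce,m in blobs(im,lo,hi,60): print(nm,st,np.round(ce,1),np.round(ray("wrist",ce,.126,c)[0],4))
E
```

```text
8.4 [0.69292548 0.09145175 0.29189174]
yel [235, 22, 46, 18, 604] [258.   29.5] [0.582  0.1194 0.126 ]
yel [250, 59, 16, 37, 566] [257.8  77. ] [0.6154 0.1111 0.126 ]
yel [499, 117, 13, 16, 127] [504.9 123.8] [0.699  0.2987 0.126 ]
yel [236, 119, 43, 13, 461] [257.4 125.7] [0.6521 0.1017 0.126 ]
yel [506, 151, 6, 22, 94] [509.1 159.5] [0.7299 0.3006 0.126 ]
grn [182, 24, 45, 13, 496] [203.7  29.1] [0.5718 0.0793 0.126 ]
grn [212, 42, 4, 46, 101] [213.8  63.4] [0.5973 0.08   0.126 ]
grn [186, 56, 22, 39, 683] [195.6  74.3] [0.6017 0.0639 0.126 ]
grn [375, 62, 78, 79, 2553] [407.6 100.7] [0.6617 0.2237 0.126 ]
grn [187, 122, 42, 10, 388] [207.8 126.2] [0.6428 0.0621 0.126 ]
red [493, 111, 19, 12, 82] [502.4 116.3] [0.6924 0.297  0.126 ]
red [498, 135, 14, 54, 115] [504.  159.2] [0.7286 0.2964 0.126 ]
```

View pics/c5.png

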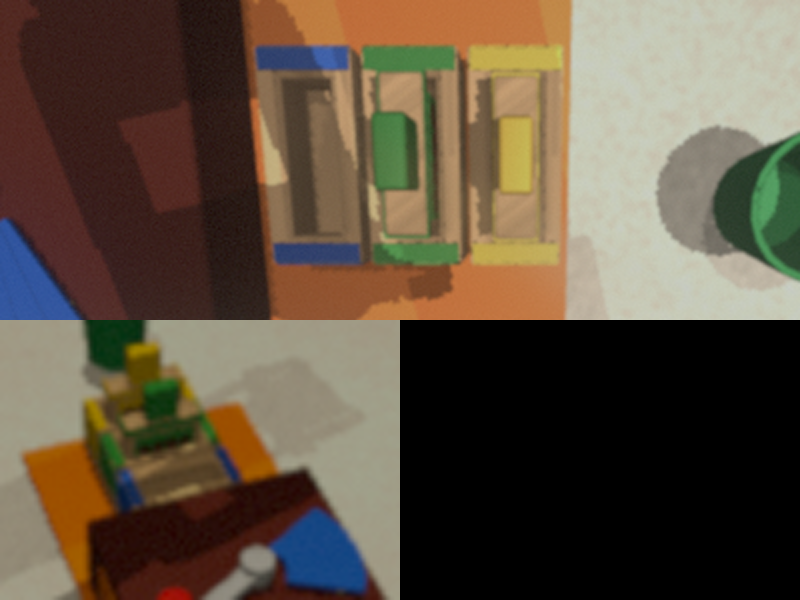

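Crop: the yellow frame stands upright in the yellow slot, its tab at crop (516,155). Its top edges have the same apparent length as the green frame's (about 165 px), so it looks seated. I'll press lightly on the tab with shut fingers to confirm that it is fully down; contact is expected at TCP z ≈ 0.151.

Emit:
play_rows([
  {"delta_pos": [-0.025,0.006,-0.01],"delta_rot": [0,0,0],"claw": 0},
  {"delta_pos": [-0.05,0.012,-0.03],"delta_rot": [0,0,0],"claw": 0},
  {"delta_pos": [-0.07,0.018,-0.055],"delta_rot": [0,0,0],"claw": 0},
  {"delta_pos": [-0.078,0.0195,-0.08],"delta_rot": [0,0,0],"claw": 0},
  {"delta_pos": [-0.078,0.0195,-0.105],"delta_rot": [0,0,0],"claw": 0},
  {"delta_pos": [-0.078,0.0195,-0.12],"delta_rot": [0,0,0],"claw": 0},
  {"delta_pos": [-0.078,0.0195,-0.128],"delta_rot": [0,0,0],"claw": 0},
  {"delta_pos": [-0.078,0.0195,-0.132],"delta_rot": [0,0,0],"claw": 0},
  {"delta_pos": [-0.078,0.0195,-0.135],"delta_rot": [0,0,0],"claw": 0},
  {"delta_pos": [-0.078,0.0195,-0.137],"delta_rot": [0,0,0],"claw": 0},
  {"delta_pos": [-0.078,0.0195,-0.139],"delta_rot": [0,0,0],"claw": 0},
  {"delta_pos": [-0.078,0.0195,-0.141],"delta_rot": [0,0,0],"claw": 0},
  {"delta_pos": [-0.078,0.0195,-0.142],"delta_rot": [0,0,0],"claw": 0},
])

```text
time: 9.48
eef_pos: [0.6156, 0.111, 0.1511]
tcp_rot: [0.084, 0.702, -0.085, 0.702]
contact_force: [-1.3, 0.0, 6.1]
opening: 0.001
```

Contact at z = 0.1511 with 6 N, so the frame is fully down. Next I'll rise and move to view the knob.

Emit:
play_rows([
  {"delta_pos": [0,0,0.03],"delta_rot": [0,0,0],"claw": 0},
  {"delta_pos": [0,0,0.07],"delta_rot": [0,0,0],"claw": 0},
  {"delta_pos": [0,-0.01,0.11],"delta_rot": [0,0,0],"claw": 30},
  {"delta_pos": [-0.01,-0.04,0.14],"delta_rot": [0,0,0],"claw": 60},
  {"delta_pos": [-0.02,-0.08,0.14],"delta_rot": [0,0,0],"claw": 60},
  {"delta_pos": [-0.03,-0.12,0.14],"delta_rot": [0,0,0],"claw": 60},
  {"delta_pos": [-0.04,-0.16,0.14],"delta_rot": [0,0,0],"claw": 60},
  {"delta_pos": [-0.05,-0.2,0.14],"delta_rot": [0,0,0],"claw": 60},
  {"delta_pos": [-0.06,-0.24,0.14],"delta_rot": [0,0,0],"claw": 60},
  {"delta_pos": [-0.06,-0.27,0.14],"delta_rot": [0,0,0],"claw": 60},
  {"delta_pos": [-0.06,-0.285,0.14],"delta_rot": [0,0,0],"claw": 60},
  {"delta_pos": [-0.06,-0.29,0.14],"delta_rot": [0,0,0],"claw": 60},
  {"delta_pos": [-0.06,-0.29,0.14],"delta_rot": [0,0,0],"claw": 60},
  {"delta_pos": [-0.06,-0.29,0.14],"delta_rot": [0,0,0],"claw": 60},
])

```text
time: 10.65
eef_pos: [0.5559, -0.178, 0.2911]
tcp_rot: [0.084, 0.702, -0.085, 0.702]
contact_force: [0.0, 0.4, -0.5]
opening: 0.704
```

```bash
python3 - <<'E'
from h import *
c=ctrl.calibration("wrist");im=ctrl.read_camera("wrist");cv2.imwrite("pics/w6.png",im)
import pickle;pickle.dump(c,open("w6.pkl","wb"))
s=ctrl.get_state();print(s["time"],s["eef_pos"],s["tcp_rot"]);T=c["camera_from_world"];print("cam",-T[:3,:3].T@T[:3,3])
print("pivot expected px",proj("wrist",[.564,-.134,.1],c), "top px",ray("top",(291,184),.105))
for nm,lo,hi in [("red",(0,180,90),(6,255,255)),("red2",(174,180,90),(180,255,255))]:
  for st,ce,m in blobs(im,lo,hi,60): print(nm,st,np.round(ce,1),cv2.minEnclosingCircle(np.argwhere(m)[:,::-1].astype(np.float32)),np.round(ray("wrist",ce,.144,c)[0],4))
E
```

```text
10.7 [ 0.55594626 -0.17753629  0.29105138] [ 0.08406765  0.70244395 -0.08460093  0.701675  ]
cam [ 0.4912488  -0.1620439   0.40798603]
pivot expected px [[305.79522812 170.48791535]] top px [[ 0.56100134 -0.13447694  0.105     ]]
```

View pics/w6.png

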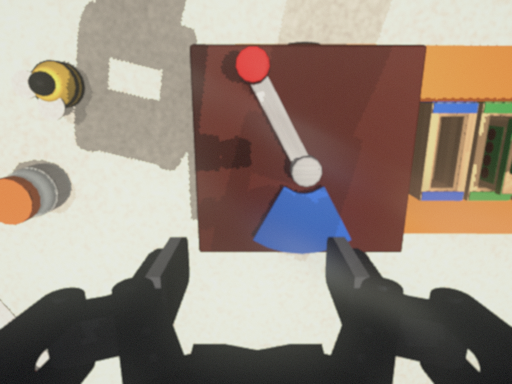

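Wrist view: red knob top at (253,64), pivot disc at (307,171), matching the projected pivot at (306,170). The lever is at rest.

```bash
python3 - <<'E'
from h import *
import pickle
c=pickle.load(open("w6.pkl","rb"));im=cv2.imread("pics/w6.png").astype(int)
m=((im[...,2]>130)&(im[...,1]<70)&(im[...,0]<70)).astype(np.uint8);m[:,:200]=0;m[:,320:]=0;m[110:]=0
p=np.argwhere(m)[:,::-1].astype(np.float32);(u,v),r=cv2.minEnclosingCircle(p);print(u,v,r,p.mean(0),len(p))
k=ray("wrist",(u,v),.144,c)[0];print("knob",k)
pv=ray("wrist",(307,171),.105,c)[0];print("pivot .105",pv,"knob-pivot",(k-pv)[:2],np.hypot(*(k-pv)[:2]))
for P in [np.array([.5638,-.1338]),k[:2]+[.0968,.0252]]:
  print("pivot",P)
  for q in np.arange(0,.85,.1):
    a=np.radians(208.61-14)-q; print(round(q,1),(P+.1*np.array([np.cos(a),np.sin(a)])).round(4))
E
```

```text
252.5 63.58333206176758 18.423553466796875 [253.02794  64.85475] 179
knob [ 0.46711135 -0.15960453  0.144     ]
pivot .105 [ 0.56353786 -0.13349567  0.105     ] knob-pivot [-0.09642652 -0.02610886] 0.09989867612714533
pivot [ 0.5638 -0.1338]
0.0 [ 0.467 -0.159]
0.1 [ 0.465  -0.1492]
0.2 [ 0.464  -0.1393]
0.3 [ 0.4639 -0.1293]
0.4 [ 0.4648 -0.1194]
0.5 [ 0.4668 -0.1095]
0.6 [ 0.4697 -0.1   ]
0.7 [ 0.4735 -0.0908]
0.8 [ 0.4783 -0.082 ]
pivot [ 0.56391135 -0.13440453]
0.0 [ 0.4671 -0.1596]
0.1 [ 0.4651 -0.1498]
0.2 [ 0.4641 -0.1399]
0.3 [ 0.464  -0.1299]
0.4 [ 0.465 -0.12 ]
0.5 [ 0.4669 -0.1101]
0.6 [ 0.4698 -0.1006]
0.7 [ 0.4737 -0.0914]
0.8 [ 0.4784 -0.0826]
```

Emit:
play_rows([
  {"delta_pos": [-0.03,0.006,0],"delta_rot": [0,0,0],"claw": 52},
  {"delta_pos": [-0.06,0.012,-0.01],"delta_rot": [0,0,0],"claw": 52},
  {"delta_pos": [-0.085,0.018,-0.03],"delta_rot": [0,0,0],"claw": 52},
  {"delta_pos": [-0.089,0.018,-0.055],"delta_rot": [0,0,0],"claw": 52},
  {"delta_pos": [-0.089,0.018,-0.08],"delta_rot": [0,0,0],"claw": 52},
  {"delta_pos": [-0.089,0.018,-0.105],"delta_rot": [0,0,0],"claw": 52},
  {"delta_pos": [-0.089,0.018,-0.13],"delta_rot": [0,0,0],"claw": 52},
  {"delta_pos": [-0.089,0.018,-0.148],"delta_rot": [0,0,0],"claw": 52},
  {"delta_pos": [-0.089,0.018,-0.157],"delta_rot": [0,0,0],"claw": 52},
  {"delta_pos": [-0.089,0.018,-0.16],"delta_rot": [0,0,0],"claw": 52},
  {"delta_pos": [-0.089,0.018,-0.16],"delta_rot": [0,0,0],"claw": 52},
  {"delta_pos": [-0.089,0.018,-0.16],"delta_rot": [0,0,0],"claw": 52},
])

```text
time: 11.7
eef_pos: [0.4679, -0.1595, 0.1323]
tcp_rot: [0.083, 0.702, -0.085, 0.702]
contact_force: [0.2, 0.3, -0.0]
opening: 0.608
```

Emit:
play_rows([
  {"delta_pos": [0,0,0],"delta_rot": [0,0,0],"claw": 10},
  {"delta_pos": [0,0,0],"delta_rot": [0,0,0],"claw": 10},
  {"delta_pos": [0,0,0],"delta_rot": [0,0,0],"claw": 10},
  {"delta_pos": [0,0,0],"delta_rot": [0,0,0],"claw": 10},
  {"delta_pos": [0,0,0],"delta_rot": [0,0,0],"claw": 10},
  {"delta_pos": [0,0,0],"delta_rot": [0,0,0],"claw": 10},
  {"delta_pos": [0,0,0],"delta_rot": [0,0,0],"claw": 10},
], newtons=40)

```text
time: 12.28
eef_pos: [0.4689, -0.1603, 0.134]
tcp_rot: [0.083, 0.701, -0.085, 0.703]
contact_force: [-0.1, 0.1, 5.3]
opening: 0.292
```

Gripped at 25 mm. I'll swing along the arc to two clicks first and check.

Emit:
play_rows([
  {"delta_pos": [-0.001,0.005,0.001],"delta_rot": [0,0,0],"claw": 10},
  {"delta_pos": [-0.002,0.01,0.001],"delta_rot": [0,0,0],"claw": 10},
  {"delta_pos": [-0.003,0.015,0.001],"delta_rot": [0,0,0],"claw": 10},
  {"delta_pos": [-0.003,0.02,0.001],"delta_rot": [0,0,0],"claw": 10},
  {"delta_pos": [-0.003,0.025,0.001],"delta_rot": [0,0,0],"claw": 10},
  {"delta_pos": [-0.003,0.03,0.001],"delta_rot": [0,0,0],"claw": 10},
  {"delta_pos": [-0.003,0.035,0.001],"delta_rot": [0,0,0],"claw": 10},
  {"delta_pos": [-0.002,0.04,0.001],"delta_rot": [0,0,0],"claw": 10},
  {"delta_pos": [-0.002,0.04,0.001],"delta_rot": [0,0,0],"claw": 10},
  {"delta_pos": [-0.002,0.04,0.001],"delta_rot": [0,0,0],"claw": 10},
])

```text
time: 13.12
eef_pos: [0.4666, -0.12, 0.1344]
tcp_rot: [0.082, 0.701, -0.085, 0.703]
contact_force: [2.5, -4.1, -7.7]
opening: 0.292
```

Emit:
play_rows([
  {"delta_pos": [0.001,0.005,-0.001],"delta_rot": [0,0,0],"claw": 10},
  {"delta_pos": [0.002,0.01,-0.001],"delta_rot": [0,0,0],"claw": 10},
  {"delta_pos": [0.0035,0.015,-0.001],"delta_rot": [0,0,0],"claw": 10},
  {"delta_pos": [0.005,0.0195,-0.001],"delta_rot": [0,0,0],"claw": 10},
  {"delta_pos": [0.007,0.024,-0.001],"delta_rot": [0,0,0],"claw": 10},
  {"delta_pos": [0.0085,0.0285,-0.001],"delta_rot": [0,0,0],"claw": 10},
  {"delta_pos": [0.0105,0.032,-0.001],"delta_rot": [0,0,0],"claw": 10},
  {"delta_pos": [0.012,0.0345,-0.001],"delta_rot": [0,0,0],"claw": 10},
  {"delta_pos": [0.0135,0.037,-0.001],"delta_rot": [0,0,0],"claw": 10},
  {"delta_pos": [0.0135,0.037,-0.001],"delta_rot": [0,0,0],"claw": 10},
  {"delta_pos": [0.0135,0.037,-0.001],"delta_rot": [0,0,0],"claw": 10},
])

```text
time: 14.03
eef_pos: [0.48, -0.0829, 0.134]
tcp_rot: [0.082, 0.701, -0.085, 0.703]
contact_force: [-3.6, -2.6, 5.0]
opening: 0.293
```

```bash
python3 - <<'E'
from h import *
c=ctrl.calibration("wrist");im=ctrl.read_camera("wrist");t=ctrl.read_camera("top")
s=ctrl.get_state();print(s["time"],s["eef_pos"],s["contact_force"],s["opening"])
o=np.zeros((600,800,3),np.uint8)
o[:288,:384]=cv2.resize(im,(384,288));o[:600-300,390:790]=cv2.resize(t[145:220,200:300],None,fx=4,fy=4,interpolation=cv2.INTER_CUBIC)
o[300:600,:400]=cv2.resize(t[145:220,255:355],None,fx=4,fy=4,interpolation=cv2.INTER_CUBIC)
cs=ctrl.read_camera("side");o[305:597,410:790]=cv2.resize(cs[147:220,225:320],None,fx=4,fy=4,interpolation=cv2.INTER_CUBIC)
cv2.imwrite("pics/c7.png",o)
p=np.array([.5638,-.1338]);d=s["eef_pos"][:2]-[.0015,-.0005]-p
print("angle",np.radians(208.61-14)-np.arctan2(d[1],d[0])%(2*np.pi),np.hypot(*d))
E
```

```text
14.1333 [ 0.47997505 -0.08298375  0.13398144] [-3.6446912  -1.79579876  6.55969922] 0.2927416514392412
angle 0.7964565396766963 0.0995675872086214
```

View pics/c7.png

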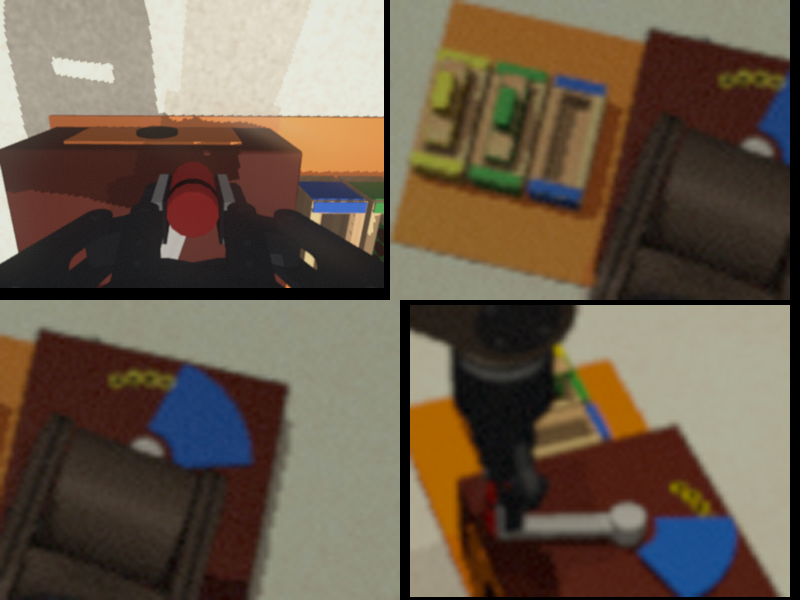

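The top crop at (110–172,380) and the side crop at (675–710,500) both show four uncovered cells. The knob is gripped in the wrist view and the estimated angle is 0.80 rad. The yellow frame stands in its slot. I'll hand in.

```bash
python3 -c "
from plant import ctrl
s=ctrl.get_state();print(s['time'],s['eef_pos'],s['contact_force']);print(ctrl.sign_off())"
```

```text
14.1833 [ 0.4799697  -0.08302309  0.13398153] [-3.47988553 -2.77470795  5.89127564]
the job is handed in; nothing more can be done
None
```

The job is handed in at 14.2 s of the 67 s: the yellow frame is in its slot and released, and the arm is still holding the knob at four clicks.

- **Yellow frame:** It stands upright in the yellow slot. I pressed lightly on the tab afterwards and met it at TCP height 0.1511 m against 0.151 m expected, so it is fully down.
- **Shutter:** I swung the knob clockwise along its arc. The last check gave about 0.80 rad, with four comb cells showing in the top and side views. The pose readings stayed short of the fifth-click crest (0.9 rad).
- **Other objects:** I did not reach for any of them. The green frame still stood in its slot in the last picture. I did not re-measure the bee, glue pot or pencil cup at the end.
- **Forces:** The highest reading was about 12 N, as the frame met the slot floor. About 6 N of vertical force remained on the knob grip at hand-in. No check failed or disagreed.

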